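# Put the jar back in the spice carousel and present it at the front

## Robot

A 6-joint arm with a two-finger parallel gripper is mounted at the origin on a cart in front of the work surface, level with it; the furniture and walls round the work are solid. World frame = base frame: x ahead of the robot, y to its left, z up, the work surface at z = 0. Lengths are in mm, angles in degrees, forces in N, time in s.
With the tool pointing down it reaches from about 350 to 850 mm from the base axis. Payload 8.1 kg.
Tool frame: the origin (TCP) lies midway between the tips of the shut fingers; the grasp point (between the pads) lies grip_depth behind it (grip_depth is the distance from the TCP to the grasp point, in mm); z points along the fingers, y is the line along which they close (so a half turn about z gives the same grasp; the last joint's range is limited). The gripper opens to 85 mm and grips with 20 to 120 N. Pads are 22 mm wide; open, the fingers measure 114 mm over their backs; the gripper's body (76 mm by 85 mm) begins 54 mm behind the grasp point. The pads swing forward as they close: fully open they stand 13 mm farther back than shut.
Start: joints at [69.878, 7.471, 85.268, -0, 87.261, -4.893], TCP at [157.587, 578.94, 231.292] pointing down, gripper open.
Joint ranges: [-169.43, 169.43], [-51.17, 129.36], [1.28, 143.12], [-76.62, 256.62], [0, 156.53], [-152.29, 152.29]. Speed limits (degrees/s): [136.94, 136.94, 159.86, 180, 180, 180].

## Interface

Orientations are given as [roll, pitch, yaw] about the fixed x, y, z axes, in that order (R = Rz(yaw) Ry(pitch) Rx(roll)).
In Python, from bench import sense, snapshot, hand_in, grip_depth gives the robot as it stands. The module is installed in compiled form; this text tells all that it offers.
- The arm moves only by the tool apply_moves, never from a script. Its argument "series" is text: rows parted by semicolons, each of 5 numbers parted by spaces: the shift along the tool's x, y, z each as a share of 0.3 m, from -1 to 1, then the turn about the tool's z as a share of 2 rad, from -1 to 1, then the gripper's target within -1 to 1 (shut at 1, half-way at 0, fully open at -1). In form: tx ty tz twist gripper; .... A call has 1 to 5 rows; each row shifts and turns the commanded pose from where the row before left it, along the tool's axes as they then stand; what a row does not reach is not made up. A row lasts 1/12 s, in which the tool goes at most 41.7 mm and 7.16 degrees, less where a joint would pass 70% of its speed; a pose out of reach is approached as far as the arm can. A call with a number of a shift or a turn outside -1 to 1 is refused whole. A call with a gripper value outside its range is refused whole. The fingers move at their own pace and stop on an object; "squeeze" is the grip in N (left out, the last holds). Time passes only in rows, so rows that do not move let the fingers close. It gives the time, the measured TCP pose, the force, the opening and the grip force at its end, in the units of the state.
- sense(): the state, without advancing time (a new reading comes with each control period).
- snapshot(name): name is "scene" or "top"; returns a dict with "frame" (384x512x3 uint8, blue, green, red), "depth" (384x512 float32, mm along the optical axis (not along the pixel's ray), 0 where there is no reading), "intrinsics" (3x3 intrinsics, pixels), "extrinsics" (4x4, takes a point from camera to world coordinates). Camera axes: x right, y down, z forward; pixel columns grow to the right and rows downward; lengths in mm; the calibration is good to about 2 mm. A picture is of the moment at which its call begins.
- hand_in(): hands the job in; it is judged then, once.
The state is a dict: "time": time; "joint_pos": joint angles; "qd": joint speeds; "joint_efforts": joint torques, N m; "tool_pos": TCP position; "tcp_rot": TCP orientation; "ft_force": force on the tool from outside, world axes, zero at the start; "wrist_torque": the same for the moment, N m; "finger_gap": finger opening in mm; "grip_force": force on a finger pad.
Only numpy, scipy, OpenCV 4.12 (cv2) and the standard library are available. Lean on these libraries where they do the work, as an engineer would, in place of code of your own. Each camera call takes 0.05 s, during which the arm holds its last target. There are 200 camera calls.

## Task

The spice jar that was just refilled is standing by itself on the worktop: put it back into the one empty socket of the spice carousel, lowering it rather than dropping it, right down onto the socket's floor, and let go of it. Turn the carousel smoothly until that jar stands squarely in the middle of the opening of the fixed guard rail, where the cook can draw it out, and finish with the gripper still holding the carousel's handle and keeping it still. Leave the other jars in their sockets and the things around undisturbed.

Things in the scene. Friction and masses are not known exactly. Their poses are not given: they have to be found in the camera images.
- loose_jar: the refilled spice jar, upright on the worktop to the right of the carousel: round, 45 mm across the body and the screw cap, 106 mm tall, cap from 85 mm up (fixed on), about 0.11 kg. Origin at the centre of its underside, z up along the jar; its x and y mean nothing. A microwave (behind) and an air fryer (right), both taller than the jar, leave at least 80 mm clear
- foot: fixed round wooden plinth of the carousel, 186 mm across, 9 mm high, with a wire guard rail round the turntable (179 mm across, wire 6 mm, top 49 mm above the worktop), open at the front over about 90 degrees. Origin on the turning axis at the worktop; its -x axis points out through the middle of the opening, roughly to the robot. Wall cabinets hang 0.52 m above the worktop from x = 0.63 on
- front (a point): the middle of the guard rail's opening, on the foot's top, 89.5 mm from the turning axis: the direction from the axis to this point is the front
- turntable: wooden disc, 168 mm across, turning freely about its upright axis (bearing drag 0.03 N m; stays where left). Origin on the axis at its underside, 10.5 mm above the worktop; x axis points to the empty socket. Four round steel sockets, centres 52 mm from the axis, 90 degrees apart, 48 mm inside with a flared mouth, 57 mm outside; floor 5 mm, rim 19 mm above the underside
- empty_socket (a point): centre of the floor of the empty socket, 15.5 mm above the worktop, 52 mm from the axis, turns with the turntable; the refilled jar's origin comes here when it is seated
- handle: upright handle fixed on the turntable's middle: a 15 mm post with a flat wooden grip 56 mm long (along the turntable's y), 14 mm thick (along its x), 127.5 to 157.5 mm above the worktop; the fingers can pinch its flat sides from above. Seated jars' caps reach to 122 mm above the worktop. Origin and axes as the turntable's
- mug: patterned mug, 79 x 113 x 98 mm, standing at the near right: leave it alone; origin at the centre of its underside
- pepper_mill: wooden pepper mill, 58 mm across, 170 mm tall, behind the carousel: leave it alone; origin at the centre of its underside
- tea_box: upright box of tea, 50 x 73 x 112 mm, behind the carousel: leave it alone; origin at the centre of its underside
- jar_1: spice jar standing in one of the three filled sockets of the turntable, 40 to 44 mm across, up to 105 mm tall, loose in its socket; origin at the centre of its underside
- jar_2: spice jar standing in one of the three filled sockets of the turntable, 40 to 44 mm across, up to 105 mm tall, loose in its socket; origin at the centre of its underside
- jar_3: spice jar standing in one of the three filled sockets of the turntable, 40 to 44 mm across, up to 105 mm tall, loose in its socket; origin at the centre of its underside
Not all that is in view belongs to the job. What is shaped like the jar_1 but yellow is not meant.

How it is judged:
By the outcome, as a careful person would: the job done as asked, in the order asked, and still so for the second after the job is handed in, while the arm keeps its last pose, push and grip.
It also fails if it takes over 72 s, if anything falls off the work surface, if the arm or the gripper's body presses on something with over 40 N, if the wrist force passes 120 N, or if a joint passes its speed limit or range.

## Working session

There is one attempt and no reset: what is moved stays moved. The work goes in short steps, Python scripts to look and compute and a tool call to move; the robot and the scene stay as the last step left them, time stands still between calls to the robot, and variables do not carry over. Pictures are saved under pics/ and viewed, at most 10 in all, crops included, and the job is handed in when it is done.

Besides the shell and the picture viewer there is one more tool, called after "Call:" as name(argument=value, ...), one argument or row to a line, values as JSON. apply_moves: Moves the arm, as the interface text tells. Its arguments: {"type":"object","properties":{"series":{"type":"string"},"squeeze":{"type":"number"}},"required":["series"]}

```bash
mkdir -p pics
python3 - <<'E'
from bench import *
import cv2,numpy as np
print(sense(),grip_depth)
for n in("scene","top"):
    s=snapshot(n); cv2.imwrite(f"pics/{n}0.png",s["frame"]); np.savez(f"{n}0.npz",**s)
    print(n,s["intrinsics"].round(1).tolist(),s["extrinsics"].round(3).tolist())
E
```

```text
{'time': 0.0, 'joint_pos': array([ 6.98793323e+01,  7.51670447e+00,  8.53292048e+01, -1.09724875e-03,
        8.72615774e+01, -4.89227920e+00]), 'qd': array([-0.08438488, -0.02430329, -0.11125317, -0.16234072,  0.02907879,
       -0.14508252]), 'joint_efforts': array([ 5.75755439e-04, -5.69416094e+01, -5.00538969e+01, -3.64798707e-04,
        1.51323300e-02, -3.22901087e-05]), 'tool_pos': array([157.3872842 , 578.41833933, 230.22850563]), 'tcp_rot': array([-1.79892811e+02, -8.07483854e-03,  1.64771657e+02]), 'ft_force': array([-0.30831144,  1.18075051,  0.02759602]), 'wrist_torque': array([ 0.02587039, -0.033945  , -0.00551673]), 'grip_force': 0.0, 'finger_gap': 85.54624212070051} 18.700000000000003
scene [[422.4, 0.0, 258.7], [0.0, 422.4, 183.3], [0.0, 0.0, 1.0]] [[-0.776, -0.545, 0.319, 140.37], [-0.631, 0.666, -0.398, 246.612], [0.004, -0.51, -0.86, 995.783], [0.0, 0.0, 0.0, 1.0]]
top [[500.0, 0.0, 250.0], [0.0, 500.0, 197.3], [0.0, 0.0, 1.0]] [[-0.025, -0.997, 0.071, 411.178], [-0.999, 0.023, -0.027, -172.663], [0.025, -0.072, -0.997, 1374.255], [0.0, 0.0, 0.0, 1.0]]
```

View pics/scene0.png

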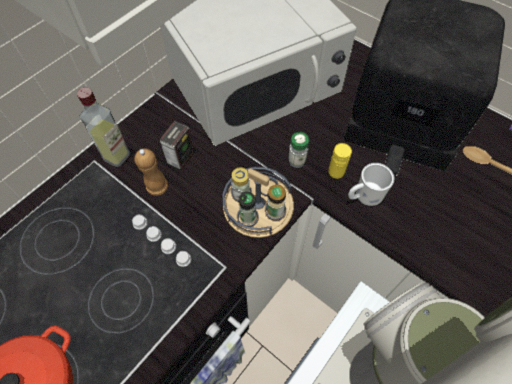

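View pics/top0.png

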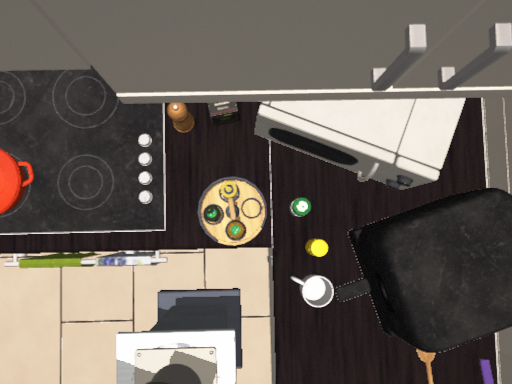

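The loose jar could be confused with three things. The candidates are the green-capped white jar (scene 299,150; top 301,207), the yellow jar (scene 340,160; top 318,248) and the seated jars (top 229,189; 213,214; 236,230). I choose the green-capped one, because it stands alone and isn't yellow. The empty socket is at about top (251,208).

```bash
cat > h.py <<'E'
import numpy as np,cv2
def ray(s,u,v,z):
    K,E=s["intrinsics"],s["extrinsics"]
    d=E[:3,:3]@np.linalg.solve(K,[u,v,1.]); o=E[:3,3]
    return o+d*(z-o[2])/d[2]
def dpt(s,u,v):
    K,E=s["intrinsics"],s["extrinsics"]; z=s["depth"][int(round(v)),int(round(u))]
    return E[:3,:3]@(np.linalg.solve(K,[u,v,1.])*z)+E[:3,3]
def cloud(s):
    v,u=np.mgrid[:384,:512]; z=s["depth"]
    P=np.stack([u*z,v*z,z],-1)@np.linalg.inv(s["intrinsics"]).T
    return P@s["extrinsics"][:3,:3].T+s["extrinsics"][:3,3]
E
python3 - <<'E'
from h import *
t=dict(np.load("top0.npz")); c=dict(np.load("scene0.npz"))
a=cv2.resize(t["frame"][165:265,180:345],None,fx=4.8,fy=4.8,interpolation=cv2.INTER_CUBIC)
cv2.imwrite("pics/crop.png",a)
for n,s in(("top",t),("scene",c)):
    P=cloud(s); ok=s["depth"]>0
    hsv=cv2.cvtColor(s["frame"],cv2.COLOR_BGR2HSV)
    u0,v0=(301,207) if n=="top" else (299,150)
    # jar: points in the 98..112 height band near the jar
    yy,xx=np.mgrid[:384,:512]; near=np.hypot(xx-u0,yy-v0)<28
    m=near&ok&(P[...,2]>98)&(P[...,2]<114)
    q=P[m]; (cx,cy),r=cv2.minEnclosingCircle(q[:,:2].astype(np.float32)); print(n,"jar",m.sum(),cx,cy,r,q[:,2].max(), q[:,:2].mean(0))
    u1,v1=(233,211) if n=="top" else (259,203)
    near=np.hypot(xx-u1,yy-v1)<50
    w=near&ok&(P[...,2]>11)&(P[...,2]<24); q=P[w]
    print(n,"disc",len(q),q.mean(0),cv2.minEnclosingCircle(q[:,:2].astype(np.float32)))
    # handle grip
    m=near&ok&(P[...,2]>148)&(P[...,2]<166); q=P[m]
    if len(q)>5: print(n,"grip",len(q),cv2.minAreaRect(q[:,:2].astype(np.float32)),np.median(q[:,2]))
    m=near&ok&(P[...,2]>100)&(P[...,2]<132)
    k,l,st,ce=cv2.connectedComponentsWithStats(m.astype(np.uint8))
    for i in range(1,k):
        if st[i,4]>25: q=P[l==i]; print(n,"comp",ce[i].round(),st[i,4],cv2.minEnclosingCircle(q[:,:2].astype(np.float32)),q[:,2].max())
print("worktop",dpt(t,270,230) , dpt(t,285,250))
# hue-masked handle? print point of pixel
for u,v,z in((251,208,29),(232,211,157),(233,211,10)): print(ray(t,u,v,z).round(1),dpt(t,u,v).round(1))
E
```

```text
top jar 251 475.2728271484375 -338.2287902832031 22.716032028198242 112.45064308185874 [ 474.96491675 -337.85810762]
top disc 1861 [ 469.65447417 -166.87049799   16.60260278] ((469.0482177734375, -162.0919189453125), 89.99588012695312)
top grip 128 ((470.5576477050781, -160.59791564941406), (55.07299041748047, 13.665999412536621), 8.15272045135498) 157.5552173997479
top comp [229. 190.] 212 ((521.8302001953125, -152.9301300048828), 20.682693481445312) 121.11286040721711
top comp [212. 213.] 216 ((463.247314453125, -109.4999008178711), 20.57282257080078) 127.7901641203623
top comp [236. 230.] 247 ((419.4764099121094, -168.18014526367188), 22.466421127319336) 128.15001238275772
scene jar 215 472.9722595214844 -337.26312255859375 23.81780242919922 110.28381803385844 [ 472.3983525  -334.96094488]
scene disc 1021 [ 456.90697802 -147.13651316   16.04026707] ((468.06866455078125, -158.05679321289062), 90.85140228271484)
scene grip 140 ((469.36505126953125, -157.4832000732422), (56.04121398925781, 13.805441856384277), 8.401288032531738) 156.03771376797795
scene comp [239. 176.] 217 ((520.5797729492188, -151.32540893554688), 21.632055282592773) 116.65675100077522
scene comp [257. 185.] 38 ((465.44537353515625, -153.8011474609375), 9.723749160766602) 131.9608720704897
scene comp [276. 194.] 294 ((417.6043701171875, -165.33026123046875), 22.864471435546875) 124.86098702771017
scene comp [246. 201.] 267 ((461.3290710449219, -106.46644592285156), 21.01337432861328) 125.33515772065584
worktop [ 417.56588475 -262.02994233    1.68073092] [ 361.90696081 -301.7347928     0.54932169]
[ 477.8 -210.6   29. ] [ 478.3 -210.9   19. ]
[ 465.3 -160.6  157. ] [ 465.  -160.6  161.8]
[ 471.7 -161.8   10. ] [ 465.2 -163.   157.1]
```

View pics/crop.png

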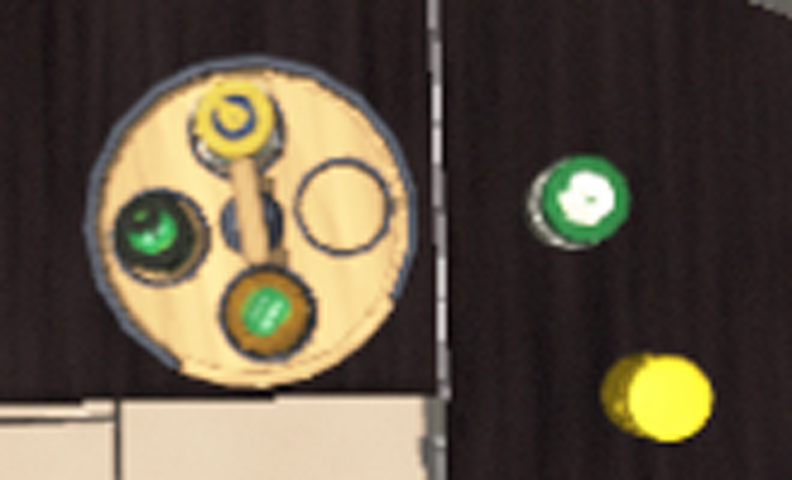

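The crop shows the green-capped jar alone at crop (585,200) and the empty socket at (343,205). The rail is open at the front between about (180,367) and (393,297). Positions from the two views agree to 3 mm: jar (474,-337.5), axis (470,-159), socket yaw about -82°. I'm twisting the tool first, then travelling high to above the jar.

Call:
apply_moves(
  series="0 0 0 0.0581 -1;0 0 0 0.0581 -1;0 0 0 0.0581 -1;0 0 0 0.0581 -1;0 0 0 0.0581 -1",
  squeeze=30,
)

```text
time: 0.52
tool_pos: [157.5, 578.6, 230.6]
tcp_rot: [-179.9, 0.0, 131.1]
ft_force: [0.9, 0.3, 0.7]
finger_gap: 85.3
grip_force: 0.0
```

Call:
apply_moves(
  series="0 0 0 0.0581 -1;0 0 0 0.0581 -1;0 0 0 0.0581 -1;0 0 0 0.0581 -1;0 0 0 0.0581 -1",
)

```text
time: 0.93
tool_pos: [157.5, 578.6, 230.6]
tcp_rot: [-180.0, 0.1, 97.9]
ft_force: [-0.3, 1.0, -0.5]
finger_gap: 85.9
grip_force: 0.0
```

Run:
```python
from h import *
t=dict(np.load("top0.npz")); c=dict(np.load("scene0.npz"))
for u,v in((217.5,241.5),(262,227)):
    p=ray(t,u,v,46); print(p.round(1),np.degrees(np.arctan2(p[1]+160.6,p[0]-470.5)),np.hypot(p[1]+160.6,p[0]-470.5))
# rail by depth: height band 40..55 and radius 80..96
for n,s,ax in(("top",t,(470.3,-160.8)),("scene",c,(469,-157.5))):
    P=cloud(s); d=P[...,:2]-ax; r=np.hypot(d[...,0],d[...,1])
    m=(s["depth"]>0)&(r>82)&(r<97)&(P[...,2]>30)&(P[...,2]<58)
    a=np.sort(np.degrees(np.arctan2(d[m][:,1],d[m][:,0]))); g=np.diff(np.r_[a,a[0]+360]); 
    for i in np.argsort(-g)[:3]: print(n,len(a),"gap",a[i],g[i],"mid",a[i]+g[i]/2)
```

```text
[ 390.4 -119.4   46. ] 152.7664530287809 90.03877279033125
[ 425.8 -238.1   46. ] -119.96009402253979 89.45842265366102
top 370 gap 150.59970744641566 89.46039682810249 mid 195.3299058604669
top 370 gap -84.71525720554418 1.74058909381327 mid -83.84496265863754
top 370 gap -2.1653859582348653 1.7094282031736554 mid -1.3106718566480375
scene 402 gap 152.05360813181696 88.04041177540364 mid 196.07381401951878
scene 402 gap -29.8710937383095 28.674359212601814 mid -15.533914132008594
scene 402 gap 53.349556143402765 2.40424558482421 mid 54.55167893581487
```

Call:
apply_moves(
  series="-0.1 0.059 0 0 -1;-0.1 0.059 0 0 -1;-0.1 0.059 0 0 -1;-0.1 0.059 0 0 -1;-0.1 0.059 0 0 -1",
)

```text
time: 1.35
tool_pos: [267.0, 441.5, 230.7]
tcp_rot: [-180.0, 0.0, 98.2]
ft_force: [0.0, -0.0, -0.6]
finger_gap: 85.5
grip_force: 0.0
```

Call:
apply_moves(
  series="-0.1 0.059 0 0 -1;-0.1 0.059 0 0 -1;-0.1 0.059 0 0 -1;-0.1 0.059 0 0 -1;-0.1 0.059 0 0 -1",
)

```text
time: 1.77
tool_pos: [376.1, 305.6, 231.0]
tcp_rot: [-180.0, 0.0, 98.2]
ft_force: [-0.4, -0.1, 0.3]
finger_gap: 85.4
grip_force: 0.0
```

Call:
apply_moves(
  series="-0.1 0.059 0 0 -1;-0.1 0.059 0 0 -1;-0.1 -0.005 0 0 -1;-0.1 -0.005 0 0 -1;-0.1 -0.005 0 0 -1",
)

```text
time: 2.18
tool_pos: [427.3, 161.6, 230.7]
tcp_rot: [-179.9, 0.0, 98.2]
ft_force: [0.3, -0.1, -0.1]
finger_gap: 85.3
grip_force: 0.0
```

Call:
apply_moves(
  series="-0.1 -0.005 0 0 -1;-0.1 -0.005 0 0 -1;-0.1 -0.005 0 0 -1;-0.1 -0.005 0 0 -1;-0.1 -0.005 0 0 -1",
)

```text
time: 2.6
tool_pos: [441.1, 12.2, 231.0]
tcp_rot: [-180.0, -0.0, 98.2]
ft_force: [-0.2, 0.7, -0.1]
finger_gap: 85.6
grip_force: 0.0
```

Call:
apply_moves(
  series="-0.1 -0.005 0 0 -1;-0.1 -0.005 0 0 -1;-0.1 -0.005 0 0 -1;-0.1 -0.005 0 0 -1;-0.1 -0.005 0 0 -1",
)

```text
time: 3.02
tool_pos: [455.0, -137.4, 231.0]
tcp_rot: [-180.0, -0.0, 98.2]
ft_force: [-0.4, 0.8, 0.5]
finger_gap: 85.4
grip_force: 0.0
```

Call:
apply_moves(
  series="-0.1 -0.005 0 0 -1;-0.1 -0.005 0 0 -1;-0.1 -0.005 0 0 -1;0 0 0 0 -1;0 0 0 0 -1",
)

```text
time: 3.43
tool_pos: [463.2, -226.8, 230.6]
tcp_rot: [-179.9, -0.1, 98.0]
ft_force: [-0.2, 0.1, -0.3]
finger_gap: 85.3
grip_force: 0.0
```

Call:
apply_moves(
  series="-0.074 -0.0034 0 0 -1;-0.074 -0.0034 0 0 -1;-0.074 -0.0034 0 0 -1;-0.074 -0.0034 0 0 -1;-0.074 -0.0034 0 0 -1",
)

```text
time: 3.85
tool_pos: [474.8, -335.7, 231.1]
tcp_rot: [-180.0, -0.0, 98.3]
ft_force: [0.2, 0.1, -0.1]
finger_gap: 85.6
grip_force: 0.0
```

Call:
apply_moves(
  series="0 0 0.1 0 -1;0 0 0.1 0 -1;0 0 0.05 0 -1;0 0 0 0 -1;0 0 0 0 -1",
)

```text
time: 4.27
tool_pos: [474.1, -334.6, 155.4]
tcp_rot: [-179.9, -0.1, 98.2]
ft_force: [0.1, 0.2, 0.0]
finger_gap: 85.3
grip_force: 0.0
```

Run:
```python
from bench import *
from h import *
print(sense()["tool_pos"],sense()["joint_pos"])
a=snapshot("scene")["frame"][90:240,200:400]; b=snapshot("top")["frame"][130:280,200:400]
cv2.imwrite("pics/pre.png",cv2.resize(np.hstack([a,b]),None,fx=2,fy=2,interpolation=cv2.INTER_CUBIC))
```

```text
[ 474.13511197 -334.61851724  155.40624754] [-4.02831992e+01  7.31081820e+00  9.34664508e+01  1.49088686e-02
  7.93857788e+01 -4.85352587e+01]
```

View pics/pre.png

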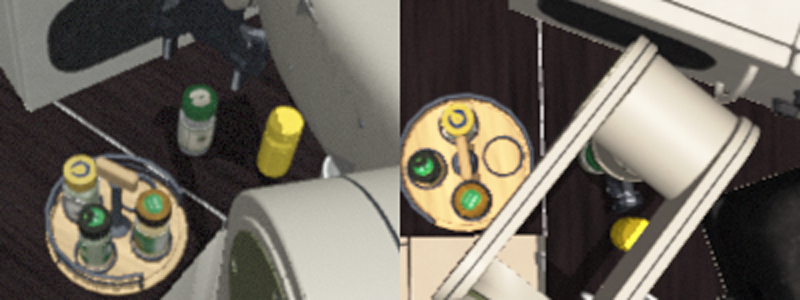

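Scene crop: the gripper is above the green-capped jar, with cap at (198,100). The yellow jar at (280,140) is close to one open finger, so I'll check that clearance before going lower.

Run:
```python
from h import *
for n in("top","scene"):
    s=dict(np.load(n+"0.npz")); h=cv2.cvtColor(s["frame"],cv2.COLOR_BGR2HSV)
    m=cv2.inRange(h,(22,150,90),(35,255,255)); u0,v0=(318,248) if n=="top" else (340,160)
    yy,xx=np.mgrid[:384,:512]; P=cloud(s)
    m=(m>0)&(np.hypot(xx-u0,yy-v0)<25)&(s["depth"]>0)
    q=P[m]; zt=np.percentile(q[:,2],97); q=q[q[:,2]>zt-10]; print(n,zt,cv2.minEnclosingCircle(q[:,:2].astype(np.float32)))
```

```text
top 110.63864597940636 ((368.5315856933594, -379.0103454589844), 21.510478973388672)
scene 107.95224289714051 ((365.8919372558594, -378.2595520019531), 22.54022789001465)
```

Call:
apply_moves(
  series="-0.009 0 0.07 0 -1;0 0 0.07 0 -1;0 0 0.07 0 -1;0 0 0.055 0 -1;0 0 0 0 -1",
)

```text
time: 4.78
tool_pos: [474.0, -337.7, 74.8]
tcp_rot: [-179.9, -0.1, 98.2]
ft_force: [-0.6, 0.5, -0.5]
finger_gap: 85.3
grip_force: 0.0
```

Call:
apply_moves(
  series="0 0 0 0 0.2;0 0 0 0 0.2;0 0 0 0 0.2;0 0 0 0 0.2;0 0 0 0 0.2",
)

```text
time: 5.2
tool_pos: [476.2, -340.1, 79.4]
tcp_rot: [179.9, 0.2, 98.2]
ft_force: [-1.3, -0.1, 5.2]
finger_gap: 44.2
grip_force: 30.3
```

Call:
apply_moves(
  series="0 0 0 0 0.2;0 0 0 0 0.2;0 0 0 0 0.2;0 0 0 0 0.2;0 0 0 0 0.2",
)

```text
time: 5.62
tool_pos: [476.2, -340.1, 79.3]
tcp_rot: [179.9, 0.2, 98.2]
ft_force: [-0.9, 0.7, 6.0]
finger_gap: 43.9
grip_force: 30.3
```

Call:
apply_moves(
  series="0 0 -0.02 0 0.2;0 0 -0.05 0 0.2;0 0 -0.08 0 0.2;0 0 -0.08 0 0.2;0 0 -0.04 0 0.2",
)

```text
time: 6.03
tool_pos: [476.1, -339.9, 161.9]
tcp_rot: [179.8, 0.2, 98.2]
ft_force: [-0.1, -0.4, -0.3]
finger_gap: 44.2
grip_force: 31.0
```

Call:
apply_moves(
  series="0 0 0 0 0.2;0 0 0 0 0.2",
)

```text
time: 6.2
tool_pos: [475.4, -339.2, 158.4]
tcp_rot: [179.9, 0.1, 98.2]
ft_force: [-0.4, 0.6, -1.7]
finger_gap: 43.8
grip_force: 30.9
```

Run:
```python
from bench import *
from h import *
S=sense();print(S["tool_pos"],S["tcp_rot"],S["ft_force"],S["finger_gap"])
s=snapshot("scene");np.savez("s1.npz",**s)
cv2.imwrite("pics/lift.png",cv2.resize(s["frame"][40:260,180:430],None,fx=2.6,fy=2.6,interpolation=cv2.INTER_CUBIC))
```

```text
[ 475.36776226 -339.24209474  158.4348315 ] [1.79928646e+02 8.08382633e-02 9.81955106e+01] [-0.41808587  0.59678886 -1.65745833] 43.7785377086158
```

View pics/lift.png

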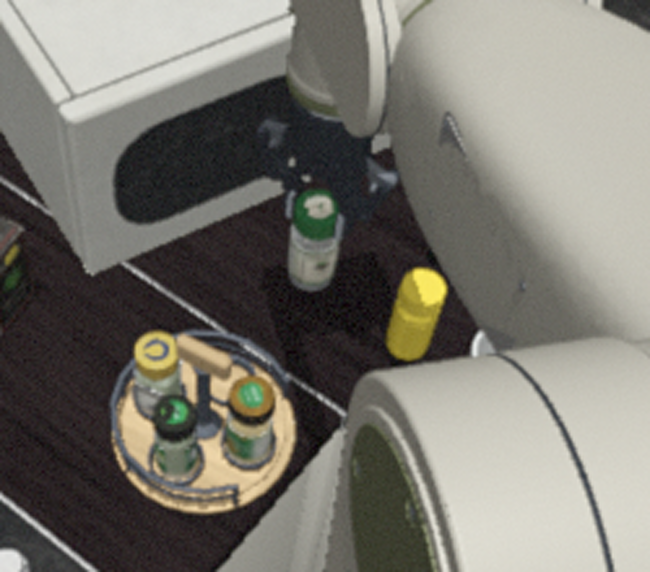

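The crop shows the jar hanging upright in the fingers, cap at (316,210). The carousel and the yellow jar are undisturbed. Next I carry the jar over the socket.

Call:
apply_moves(
  series="0.05 0.008 0 0 0.2;0.1 0.016 0 0 0.2;0.12 0.02 0 0 0.2;0.1 0.016 0 0 0.2;0.054 0.008 0 0 0.2",
)

```text
time: 6.67
tool_pos: [475.6, -205.8, 155.4]
tcp_rot: [-179.8, -0.2, 98.3]
ft_force: [-0.5, 0.4, -1.2]
finger_gap: 43.8
grip_force: 31.0
```

Call:
apply_moves(
  series="0 0 0.05 0 0.2;0 0 0 0 0.2;0 0 0 0 0.2",
)

```text
time: 6.92
tool_pos: [475.4, -208.7, 140.6]
tcp_rot: [-179.8, -0.2, 98.2]
ft_force: [0.1, -0.1, -1.1]
finger_gap: 44.3
grip_force: 31.0
```

Run:
```python
from bench import *
from h import *
S=sense();print(S["tool_pos"],S["tcp_rot"],S["ft_force"])
for n in("scene","top"):
    s=snapshot(n);np.savez(n+"2.npz",**s)
    P=cloud(s); h=cv2.cvtColor(s["frame"],cv2.COLOR_BGR2HSV)
    d=np.hypot(P[...,0]-477,P[...,1]+210)
    for lo,hi in((75,100),(100,140),(140,156),(156,185)):
        q=P[(s["depth"]>0)&(d<30)&(P[...,2]>lo)&(P[...,2]<hi)]
        if len(q)>10: print(n,lo,hi,len(q),q.mean(0).round(1),cv2.minAreaRect(q[:,:2].astype(np.float32)))
a=cv2.resize(np.load("scene2.npz")["frame"][110:250,200:340],None,fx=4,fy=4,interpolation=cv2.INTER_CUBIC)
cv2.imwrite("pics/over.png",a)
```

```text
[ 475.44716587 -208.67712805  140.57000104] [-1.79792619e+02 -1.53967839e-01  9.82381539e+01] [ 0.10402797 -0.12126779 -1.05861289]
scene 75 100 41 [ 452.4 -198.6   89.6] ((452.96832275390625, -198.54335021972656), (29.378746032714844, 5.856934070587158), 72.19278717041016)
scene 100 140 132 [ 461.8 -192.9  125.1] ((466.92919921875, -193.21859741210938), (46.363136291503906, 19.861770629882812), 25.30510711669922)
scene 140 156 57 [ 467.4 -190.2  149.4] ((472.3518371582031, -190.4604034423828), (51.16228103637695, 16.341026306152344), 9.234684944152832)
scene 156 185 275 [ 477.6 -200.3  167.5] ((477.23016357421875, -201.7456817626953), (35.25545120239258, 52.80143737792969), 65.31624603271484)
```

View pics/over.png

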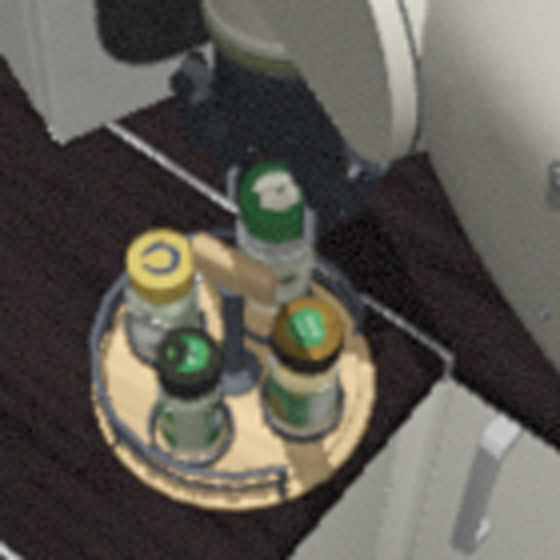

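The picture shows the jar above the socket with its cap top at crop (273,192). I'll measure the cap-top centre by ray and compare it with the seated caps as a camera bias check.

Run:
```python
from h import *
s=dict(np.load("scene2.npz")); P=cloud(s); h=cv2.cvtColor(s["frame"],cv2.COLOR_BGR2HSV)
yy,xx=np.mgrid[:384,:512]
g=(cv2.inRange(h,(40,90,30),(85,255,255))>0)|(cv2.inRange(h,(0,0,110),(180,70,255))>0)
m=g&(np.hypot(xx-268,yy-160)<14)&(s["depth"]>0)&(P[...,2]>140)&(P[...,2]<180)
q=P[m]; zt=np.percentile(q[:,2],90); print("n",len(q),"ztop",zt)
c=q[q[:,2]>zt-6]; print(cv2.minEnclosingCircle(c[:,:2].astype(np.float32)),len(c))
ys,xs=np.where(m); print(xs.min(),xs.max(),ys.min(),ys.max())
print("ray",ray(s,268,158,168))
# grip rect again
near=np.hypot(xx-259,yy-175)<14
k=(s["depth"]>0)&near&(P[...,2]>150)&(P[...,2]<163)&(cv2.inRange(h,(5,40,100),(22,200,255))>0)
print(cv2.minAreaRect(P[k][:,:2].astype(np.float32)),k.sum())
```

```text
n 265 ztop 169.43313886291565
((472.9305114746094, -201.31480407714844), 27.824968338012695) 203
257 277 151 171
ray [ 474.77251993 -204.40941081  168.        ]
((468.8071594238281, -157.7813720703125), (53.57614517211914, 14.248956680297852), 7.975575923919678) 128
```

Call:
apply_moves(
  series="-0.014 0.005 0 0 0.2;0 0 0.04 0 0.2;0 0 0.04 0 0.2;0 0 0 0 0.2;0 0 0 0 0.2",
)

```text
time: 7.43
tool_pos: [477.8, -213.6, 116.9]
tcp_rot: [-179.8, -0.1, 98.2]
ft_force: [-0.5, -0.3, -0.7]
finger_gap: 44.5
grip_force: 31.0
```

Run:
```python
from bench import *
from h import *
S=sense();print(S["tool_pos"],S["ft_force"])
s=snapshot("scene");np.savez("scene3.npz",**s)
cv2.imwrite("pics/over2.png",cv2.resize(s["frame"][125:225,215:315],None,fx=6,fy=6,interpolation=cv2.INTER_CUBIC))
```

```text
[ 477.80340161 -213.56075396  116.86357773] [-0.48635143 -0.28624869 -0.65348352]
```

View pics/over2.png

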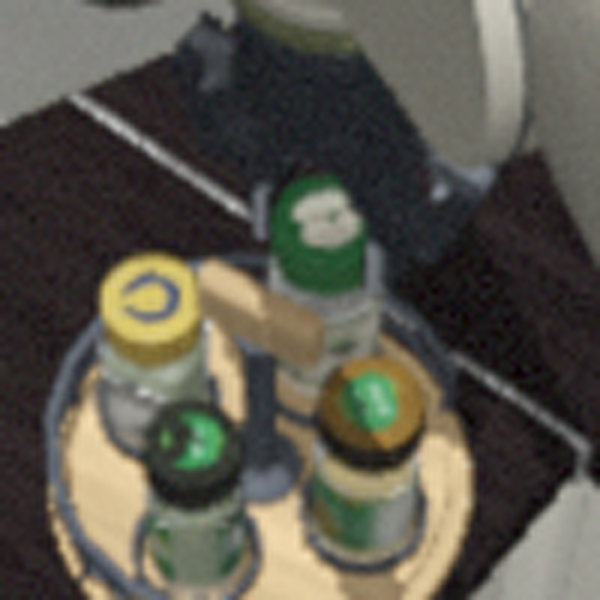

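Crop: cap top centre at (321,219), the seated yellow cap at (150,295), and the base just above the socket.

Run:
```python
from h import *
s=dict(np.load("scene3.npz")); f=lambda x,y,z: ray(s,215+(x+.5)/6-.5,125+(y+.5)/6-.5,z).round(1)
print("green",f(321,219,143.6),f(321,219,145))
print("yellow",f(150,295,117),f(150,295,120),"black",f(193,441,122),"brown",f(372,402,122))
```

```text
green [ 478.9 -210.8  143.6] [ 478.3 -210.   145. ]
yellow [ 520.3 -151.6  117. ] [ 519.  -150.3  120. ] black [ 461.2 -108.6  122. ] brown [ 417.6 -167.   122. ]
```

Call:
apply_moves(
  series="0.0043 -0.006 0 0 0.2;0 0 0.015 0 0.2;0 0 0.015 0 0.2;0 0 0 0 0.2;0 0 0 0 0.2",
)

```text
time: 7.9
tool_pos: [476.8, -212.8, 109.4]
tcp_rot: [-180.0, -0.0, 98.2]
ft_force: [0.4, -0.1, -1.0]
finger_gap: 44.1
grip_force: 31.0
```

Call:
apply_moves(
  series="0 0 0.008 0 0.2;0 0 0.008 0 0.2;0 0 0 0 0.2;0 0 0 0 0.2",
)

```text
time: 8.23
tool_pos: [477.0, -212.9, 104.8]
tcp_rot: [-180.0, -0.0, 98.2]
ft_force: [0.7, -0.1, -0.7]
finger_gap: 44.2
grip_force: 31.0
```

Call:
apply_moves(
  series="0 -0.003 0.008 0 0.2;0 0 0.008 0 0.2;0 0 0 0 0.2;0 0 0 0 0.2",
)

```text
time: 8.57
tool_pos: [476.1, -213.1, 100.0]
tcp_rot: [-180.0, -0.0, 98.2]
ft_force: [0.1, 0.4, -1.5]
finger_gap: 44.1
grip_force: 31.0
```

Call:
apply_moves(
  series="0 0 0.008 0 0.2;0 0 0 0 0.2;0 0 0 0 0.2",
)

```text
time: 8.82
tool_pos: [476.1, -213.1, 97.5]
tcp_rot: [-180.0, -0.0, 98.2]
ft_force: [0.8, -0.4, -0.9]
finger_gap: 44.2
grip_force: 31.0
```

Call:
apply_moves(
  series="0 0 0.006 0 0.2;0 0 0 0 0.2;0 0 0 0 0.2",
)

```text
time: 9.07
tool_pos: [476.1, -213.1, 95.9]
tcp_rot: [-180.0, -0.0, 98.2]
ft_force: [0.3, 0.3, -1.1]
finger_gap: 44.1
grip_force: 31.0
```

Call:
apply_moves(
  series="0 0 0.005 0 0.2;0 0 0 0 0.2;0 0 0 0 0.2",
)

```text
time: 9.32
tool_pos: [476.5, -213.3, 94.9]
tcp_rot: [180.0, 0.0, 98.2]
ft_force: [-0.2, 0.6, 0.9]
finger_gap: 44.3
grip_force: 31.2
```

Call:
apply_moves(
  series="0 0 0.005 0 0.2;0 0 0 0 0.2;0 0 0 0 0.2",
)

```text
time: 9.57
tool_pos: [477.4, -213.7, 94.8]
tcp_rot: [179.9, 0.1, 98.2]
ft_force: [-1.3, 2.5, 10.9]
finger_gap: 44.1
grip_force: 32.0
```

Contact is at TCP z 94.8, exactly 15.5 mm above the grip height, so the jar is on the socket floor. I'm relieving the push and opening.

Call:
apply_moves(
  series="0 0 -0.005 0 0.2;0 0 0 0 0.2;0 0 0 0 -0.5;0 0 0 0 -0.5;0 0 0 0 -0.5",
)

```text
time: 9.98
tool_pos: [475.9, -213.0, 94.1]
tcp_rot: [-180.0, -0.0, 98.2]
ft_force: [-0.6, -0.2, -1.0]
finger_gap: 64.1
grip_force: 0.0
```

Call:
apply_moves(
  series="0 0 0 0 -0.5;0 0 0 0 -0.5;0 0 0 0 -0.5;0 0 -0.03 0 -0.5;0 0 -0.08 0 -0.5",
)

```text
time: 10.4
tool_pos: [473.8, -211.8, 124.6]
tcp_rot: [-179.7, -0.2, 98.2]
ft_force: [-0.8, 0.4, 0.3]
finger_gap: 64.3
grip_force: 0.0
```

Call:
apply_moves(
  series="0 0 -0.1 0 -0.5;0 0 -0.1 0 -0.5;0 0 -0.06 0 -0.5;0 0 0 0 -1;0 0 0 0 -1",
)

```text
time: 10.82
tool_pos: [477.2, -213.7, 207.7]
tcp_rot: [179.8, 0.1, 98.2]
ft_force: [0.2, -0.1, -0.3]
finger_gap: 84.6
grip_force: 0.0
```

Run:
```python
from bench import *
from h import *
S=sense();print(S["tool_pos"],S["joint_pos"].round(1),S["ft_force"])
s=snapshot("scene");np.savez("scene4.npz",**s); P=cloud(s); h=cv2.cvtColor(s["frame"],cv2.COLOR_BGR2HSV)
yy,xx=np.mgrid[:384,:512]
k=(s["depth"]>0)&(np.hypot(xx-259,yy-175)<16)&(P[...,2]>150)&(P[...,2]<163)&(cv2.inRange(h,(5,40,80),(22,200,255))>0)
print(cv2.minAreaRect(P[k][:,:2].astype(np.float32)),k.sum())
k=(s["depth"]>0)&(np.hypot(P[...,0]-477,P[...,1]+209)<24)&(P[...,2]>100)&(P[...,2]<150)
print("jar top",np.percentile(P[k][:,2],[90,97]),cv2.minEnclosingCircle(P[k&(P[...,2]>114)][:,:2].astype(np.float32)))
cv2.imwrite("pics/seat.png",cv2.resize(s["frame"][110:250,190:340],None,fx=4.2,fy=4.2,interpolation=cv2.INTER_CUBIC))
```

```text
[ 477.20282281 -213.71641947  207.69824603] [-29.7  -4.1  99.5   0.   84.3 -37.9] [ 0.19356212 -0.14548535 -0.2729894 ]
((468.1534729003906, -158.3511505126953), (53.93205642700195, 15.341577529907227), 7.629100322723389) 126
jar top [123.30312352 124.4623152 ] ((474.9411926269531, -210.3734588623047), 23.18304443359375)
```

View pics/seat.png

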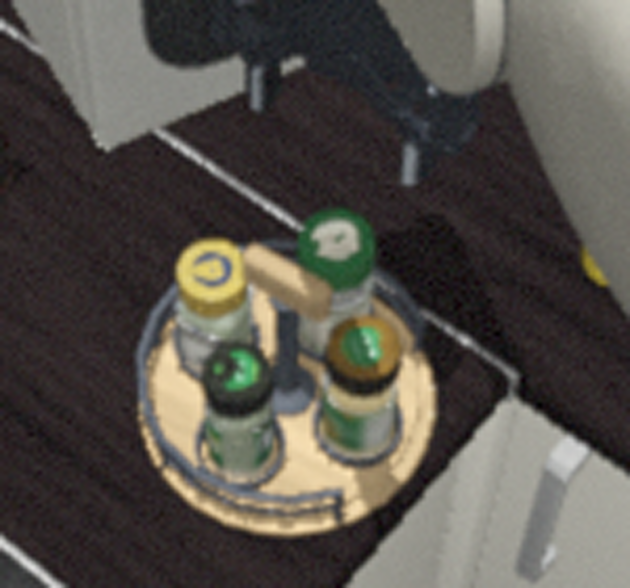

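The jar stands upright in the socket, cap at (337,240) in the crop and level with its neighbours, top about 122 mm. The others are undisturbed. Next I turn the tool to the handle's flats and go over it.

Call:
apply_moves(
  series="0 0 0 -0.06 -1;0 0 0 -0.06 -1;0 0 0 -0.06 -1;0 0 0 -0.06 -1;0 0 0 -0.06 -1",
)

```text
time: 11.28
tool_pos: [475.2, -212.6, 203.5]
tcp_rot: [-179.9, -0.2, 132.9]
ft_force: [0.9, -0.3, 0.7]
finger_gap: 85.7
grip_force: 0.0
```

Call:
apply_moves(
  series="0 0 0 -0.06 -1;0 0 0 -0.06 -1;0 0 0 -0.06 -1;0 0 0 -0.06 -1;0 0 0 -0.06 -1",
)

```text
time: 11.7
tool_pos: [475.2, -212.6, 203.5]
tcp_rot: [179.9, -0.2, 167.3]
ft_force: [-0.2, -0.9, -1.2]
finger_gap: 85.5
grip_force: 0.0
```

Call:
apply_moves(
  series="0 0 0 -0.06 -1;0 0 0 -0.06 -1;0 0 0 -0.062 -1;0 0.06 0 0 -1;0 0.06 0 0 -1",
)

```text
time: 12.12
tool_pos: [470.1, -177.2, 203.4]
tcp_rot: [179.9, -0.2, -172.2]
ft_force: [-0.7, -0.4, 1.1]
finger_gap: 85.3
grip_force: 0.0
```

Call:
apply_moves(
  series="0 0.06 0 0 -1;0 0 0 0 -1;0 0 0 0 -1;0 0 0 0 -1",
)

```text
time: 12.45
tool_pos: [468.4, -159.7, 204.5]
tcp_rot: [180.0, -0.1, -172.2]
ft_force: [-0.7, -1.0, -0.0]
finger_gap: 85.5
grip_force: 0.0
```

Call:
apply_moves(
  series="-0.003 0 0.08 0 -1;0 0 0.08 0 -1;0 0 0.05 0 -1;0 0 0.035 0 -1;0 0 0 0 -1",
  squeeze=25,
)

```text
time: 12.87
tool_pos: [468.0, -159.4, 129.0]
tcp_rot: [179.9, -0.2, -172.2]
ft_force: [0.2, 1.1, -0.2]
finger_gap: 85.4
grip_force: 0.0
```

Call:
apply_moves(
  series="0 0 0 0 0.3;0 0 0 0 0.3;0 0 0 0 0.3;0 0 0 0 0.4;0 0 0 0 0.5",
)

```text
time: 13.28
tool_pos: [470.4, -159.8, 133.0]
tcp_rot: [-179.9, 0.1, -172.2]
ft_force: [0.4, -0.6, 0.3]
finger_gap: 25.1
grip_force: 0.0
```

Call:
apply_moves(
  series="0 0 0 0 0.6;0 0 0 0 0.8;0 0 0 0 0.8;0 0 0 0 0.8;0 0 0 0 0.8",
)

```text
time: 13.7
tool_pos: [470.2, -160.4, 132.7]
tcp_rot: [-179.9, 0.1, -172.2]
ft_force: [0.3, -5.0, 3.3]
finger_gap: 13.4
grip_force: 26.3
```

Call:
apply_moves(
  series="0 0 0 0 0.9;0 0 0 0 0.9;0 0 0 0 0.9",
)

```text
time: 13.95
tool_pos: [470.2, -160.3, 132.6]
tcp_rot: [-179.9, 0.1, -172.2]
ft_force: [0.0, -5.7, 1.8]
finger_gap: 13.8
grip_force: 26.3
```

Run:
```python
from bench import *
from h import *
S=sense();print({k:np.round(S[k],1) for k in("tool_pos","tcp_rot","joint_pos","ft_force","wrist_torque","finger_gap")})
s=snapshot("scene")
cv2.imwrite("pics/hold.png",cv2.resize(s["frame"][110:250,190:340],None,fx=4.2,fy=4.2,interpolation=cv2.INTER_CUBIC))
```

```text
{'tool_pos': array([ 470.2, -160.3,  132.6]), 'tcp_rot': array([-1.799e+02,  1.000e-01, -1.722e+02]), 'joint_pos': array([-2.470e+01, -4.700e+00,  1.082e+02, -1.000e-01,  7.650e+01,
       -1.225e+02]), 'ft_force': array([ 0. , -5.7,  1.8]), 'wrist_torque': array([-0.8, -0.1, -0. ]), 'finger_gap': np.float64(13.8)}
```

View pics/hold.png

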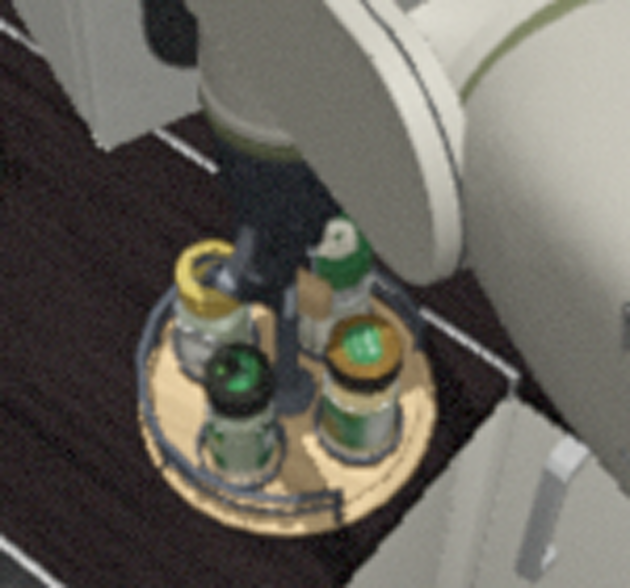

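The fingers pinch the grip over the handle (crop about 285,290), and the jars stand clear. I'm turning clockwise about 82°, slowly.

Call:
apply_moves(
  series="0 -0.003 0 0 0.9;0 0 0 0.004 0.9;0 0 0 0.008 0.9;0 0 0 0.012 0.9;0 0 0 0.016 0.9",
  squeeze=40,
)

```text
time: 14.42
tool_pos: [470.2, -160.4, 132.7]
tcp_rot: [-180.0, 0.0, -176.8]
ft_force: [-2.0, 0.5, 5.3]
finger_gap: 13.3
grip_force: 40.9
```

Call:
apply_moves(
  series="0 0 0 0.018 0.9;0 0 0 0.018 0.9;0 0 0 0.018 0.9;0 0 0 0.018 0.9;0 0 0 0.018 0.9",
)

```text
time: 14.83
tool_pos: [470.2, -160.3, 132.7]
tcp_rot: [180.0, 0.0, 172.8]
ft_force: [-1.4, -0.2, 6.1]
finger_gap: 13.6
grip_force: 41.0
```

Call:
apply_moves(
  series="0 0 0 0.018 0.9;0 0 0 0.018 0.9;0 0 0 0.018 0.9;0 0 0 0.018 0.9;0 0 0 0.018 0.9",
)

```text
time: 15.25
tool_pos: [470.2, -160.2, 132.7]
tcp_rot: [180.0, 0.0, 162.5]
ft_force: [-1.0, 0.4, 5.0]
finger_gap: 13.1
grip_force: 40.9
```

Call:
apply_moves(
  series="0 0 0 0.018 0.9;0 0 0 0.018 0.9;0 0 0 0.018 0.9;0 0 0 0.018 0.9;0 0 0 0.018 0.9",
)

```text
time: 15.67
tool_pos: [470.3, -160.2, 132.7]
tcp_rot: [180.0, 0.0, 152.2]
ft_force: [-1.5, 1.0, 7.2]
finger_gap: 13.3
grip_force: 40.9
```

Call:
apply_moves(
  series="0 0 0 0.018 0.9;0 0 0 0.018 0.9;0 0 0 0.018 0.9;0 0 0 0.018 0.9;0 0 0 0.018 0.9",
)

```text
time: 16.08
tool_pos: [470.3, -160.1, 132.7]
tcp_rot: [180.0, 0.0, 141.9]
ft_force: [-1.2, 0.8, 5.9]
finger_gap: 13.2
grip_force: 40.9
```

Call:
apply_moves(
  series="0 0 0 0.018 0.9;0 0 0 0.018 0.9;0 0 0 0.018 0.9;0 0 0 0.018 0.9;0 0 0 0.018 0.9",
)

```text
time: 16.5
tool_pos: [470.3, -160.1, 132.7]
tcp_rot: [179.9, 0.0, 131.6]
ft_force: [-0.7, 0.1, 6.4]
finger_gap: 13.2
grip_force: 40.9
```

Call:
apply_moves(
  series="0 0 0 0.018 0.9;0 0 0 0.018 0.9;0 0 0 0.018 0.9;0 0 0 0.018 0.9;0 0 0 0.018 0.9",
)

```text
time: 16.92
tool_pos: [470.4, -160.0, 132.7]
tcp_rot: [179.9, 0.0, 121.3]
ft_force: [-1.4, 0.1, 5.7]
finger_gap: 13.3
grip_force: 40.9
```

Call:
apply_moves(
  series="0 0 0 0.018 0.9;0 0 0 0.018 0.9;0 0 0 0.018 0.9;0 0 0 0.018 0.9;0 0 0 0.018 0.9",
)

```text
time: 17.33
tool_pos: [470.5, -160.0, 132.7]
tcp_rot: [179.9, -0.0, 110.9]
ft_force: [0.5, 0.5, 5.3]
finger_gap: 13.4
grip_force: 40.9
```

Call:
apply_moves(
  series="0 0 0 0.016 0.9;0 0 0 0.012 0.9;0 0 0 0.009 0.9;0 0 0 0.006 0.9;0 0 0 0 0.9",
)

```text
time: 17.75
tool_pos: [470.5, -160.0, 132.7]
tcp_rot: [179.9, -0.0, 106.1]
ft_force: [0.4, 0.8, 5.5]
finger_gap: 13.2
grip_force: 40.9
```

Run:
```python
from bench import *
from h import *
S=sense();print({k:np.round(S[k],1) for k in("tool_pos","tcp_rot","joint_pos","ft_force","wrist_torque","finger_gap")})
o=[]
for n in("scene","top"):
    s=snapshot(n);np.savez(n+"5.npz",**s)
    P=cloud(s); ax=(469,-158.2) if n=="scene" else (470.3,-160.8)
    r=np.hypot(P[...,0]-ax[0],P[...,1]-ax[1])
    m=((s["depth"]>0)&(r<80)&(P[...,2]>105)&(P[...,2]<126)).astype(np.uint8)
    k,l,st,ce=cv2.connectedComponentsWithStats(m)
    for i in range(1,k):
        if st[i,4]>40:
            q=P[l==i]; (c,rr)=cv2.minEnclosingCircle(q[:,:2].astype(np.float32)); print(n,ce[i].round(),st[i,4],np.round(c,1),round(rr,1),"yaw",np.degrees(np.arctan2(c[1]-ax[1],c[0]-ax[0])).round(1),"R",np.hypot(c[0]-ax[0],c[1]-ax[1]).round(1))
    f=s["frame"][110:250,185:335] if n=="scene" else s["frame"][150:290,160:310]
    o.append(f)
cv2.imwrite("pics/turned.png",cv2.resize(np.hstack(o),None,fx=2.6,fy=2.6,interpolation=cv2.INTER_CUBIC))
```

```text
{'tool_pos': array([ 470.5, -160. ,  132.7]), 'tcp_rot': array([179.9,  -0. , 106.1]), 'joint_pos': array([-2.470e+01, -4.700e+00,  1.081e+02,  1.000e-01,  7.650e+01,
       -4.080e+01]), 'ft_force': array([0.4, 0.8, 5.5]), 'wrist_torque': array([ 0. ,  0.1, -0. ]), 'finger_gap': np.float64(13.2)}
scene [238. 177.] 231 [ 518.8 -144.9] 21.2 yaw 14.9 R 51.6
scene [277. 192.] 297 [ 418.7 -172. ] 23.7 yaw -164.7 R 52.2
scene [249. 201.] 295 [ 454.3 -108.9] 22.5 yaw 106.6 R 51.5
top [210. 222.] 45 [ 443.2 -107. ] 15.7 yaw 116.7 R 60.3
top [235. 234.] 63 [ 412.2 -166.9] 19.5 yaw -174.0 R 58.4
```

View pics/turned.png

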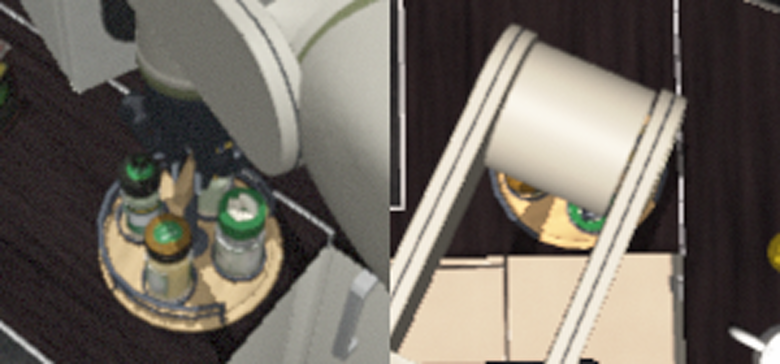

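Scene crop: the green-capped jar at (240,235) stands in the middle of the opening. Its yaw is about 195.5–196°, against the opening's middle at about 196°. The other jars are seated and the gripper still holds the handle. I'll let it settle and hand in.

Call:
apply_moves(
  series="0 0 0 0 0.9;0 0 0 0 0.9;0 0 0 0 0.9;0 0 0 0 0.9;0 0 0 0 0.9",
)

```text
time: 18.27
tool_pos: [470.5, -160.0, 132.7]
tcp_rot: [179.9, -0.0, 106.1]
ft_force: [-0.2, 1.7, 5.7]
finger_gap: 13.8
grip_force: 40.9
```

```bash
python3 -c "
from bench import *
print(sense()['tcp_rot'],hand_in())"
```

```text
the job is handed in; nothing more can be done
[ 1.79922996e+02 -1.12383893e-02  1.06115891e+02] None
```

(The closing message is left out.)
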